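Set out the coffee board

ROBOT

A 6-joint arm with a two-finger parallel gripper is mounted at the origin on a cart in front of the work surface, level with it; the furniture and walls round the work are solid. World frame = base frame: x ahead of the robot, y to its left, z up, the work surface at z = 0. Lengths are in m, angles in rad, forces in N, time in s.
With the tool pointing down it reaches from about 0.3 to 0.775 m from the base axis. Payload 14.6 kg.
Tool frame: the origin (TCP) lies at the very end of the fingers, on their centre line; the grasp point (between the pads) lies 19 mm behind it; z points along the fingers, y is the line along which they close (so a half turn about z gives the same grasp; the last joint's range is limited). The gripper opens to 94 mm and grips with 3 to 60 N. Pads are 16 mm wide; open, the fingers measure 119 mm over their backs; the gripper's body (75 mm by 177 mm) begins 78 mm behind the grasp point.
Start: joints at [-1.247, 0.3, 1.521, -0, 1.321, -0.067], TCP at [0.21, -0.509, 0.205] pointing down, gripper open.
Joint ranges: [-3.03, 3.03], [-0.79, 2.21], [0.23, 2.52], [-1.04, 4.18], [0, 3.07], [-2.55, 2.55]. Speed limits (rad/s): [2.22, 2.22, 2.57, 3.14, 3.14, 3.14].

INTERFACE

Orientations are given as [roll, pitch, yaw] about the fixed x, y, z axes, in that order (R = Rz(yaw) Ry(pitch) Rx(roll)).
In Python, from station import * gives the robot as it stands.
- The arm moves only by the tool jog_arm, never from a script. Its argument "rows" is a list of rows, each a list of 3 entries, a list of its own where there are three numbers: the shift along the tool's x, y, z in m, then the turn about the tool's z in degrees, then the finger opening in m, from 0 to 0.094. A call has 1 to 12 rows; each row shifts and turns the commanded pose from where the row before left it, along the tool's axes as they then stand; what a row does not reach is not made up. A row lasts 1/12 s, in which the tool goes at most 41.7 mm and 7.16 degrees, less where a joint would pass 70% of its speed; a pose out of reach is approached as far as the arm can. A call is refused whole if a number of a shift passes 0.0417 or a number of a turn 7.16, either way. A call with a gripper value outside its range is refused whole. The fingers move at their own pace and stop on an object; "squeeze" is the grip in N (left out, the last holds). Time passes only in rows, so rows that do not move let the fingers close. It gives the time, the measured TCP pose, the force, the opening and the grip force at its end, in the units of the state.
- get_obs(): the state, without advancing time (a new reading comes with each control period).
- camera(name): name is "scene" or "top"; returns a dict with "image" (420x560x3 uint8, red, green, blue), "range_z" (420x560 float32, m along the optical axis (not along the pixel's ray), 0 where there is no reading), "K" (3x3 intrinsics, pixels), "world_from_camera" (4x4, takes a point from camera to world coordinates). Camera axes: x right, y up, looking along -z (the intrinsics and any distortion apply to the point x, -y, -z); pixel columns grow to the right and rows downward; lengths in m; the calibration is good to about 2 mm. A picture is of the moment at which its call begins.
- hand_in(): hands the job in; it is judged then, once.
Trained networks look in a picture, given as the dict that the camera call returned (one of the last four; its "shot" number tells which), for a name from the list of things; names that differ only in an ending like _2 or _b are one class to them, and where a whole thing is asked for, a point or a joint stands for the part that bears it (a point fixed in the world has none). Each returns a list of dicts, best first, with "p" (0 to 1); they miss things now and then, are a little off and sometimes report something else, mostly with a low value. They report only what shows in the picture. A call takes as long as a camera call.
- search_frame(label, picture): "at" ([column, row] as shares, 0 to 1, of the picture: columns of its width, rows of its height, amid what is visible of it).
- spot_point(label, picture): "at" ([column, row] as shares, 0 to 1, of the picture: columns of its width, rows of its height: a listed point, or the origin of a listed thing).
The state is a dict: "time_s": time; "qpos": joint angles; "joint_vel": joint speeds; "tau": joint torques, N m; "ee_pos": TCP position; "eef_rot": TCP orientation; "force": force on the tool from outside, world axes, zero at the start; "moment": the same for the moment, N m; "grip_width": finger opening in m; "grip_force": force on a finger pad.
Only numpy, scipy, OpenCV 4.12 (cv2) and the standard library are available. Lean on these libraries where they do the work, as an engineer would, in place of code of your own. Each camera call takes 0.05 s, during which the arm holds its last target. There are 200 camera calls.

TASK

Set out the coffee things on the wooden serving board, whose two end places are already taken by the sugar bowl and the teal mug. Stand the coffee jar on the middle place, the upside-down green glass on the place between the coffee jar and the sugar bowl, the small brown jug on the place between the coffee jar and the mug, and then the little amber tea glass on top of the coffee jar's lid, each upright as it stands now and well centred (the jug by its round belly). Leave the sugar bowl, the mug, the big amber beaker and the clear glass cup where they are.

Things in the scene. Friction and masses are not known exactly. Their poses are not given: they have to be found in the camera images.
- board: fixed brown wooden board, 100 x 540 x 14 mm, with five round inlaid places (84 mm wide, flush) in a row, at y = -0.22, -0.11, 0, 0.11, 0.22 and x = 0. Origin: centre of its underside, below the middle place; y along the row, x across it away from the robot, z up; top at z = 0.014. Turned up to 7 degrees. Sugar bowl and mug stand on the end places; which is at which end changes.
- jar_mid (a point): loose round jar of coffee with a flat wooden lid (the lid does not come off), 66 mm in diameter all the way up, 106 mm high, about 0.34 kg; the point is its centre, 53 mm above its underside, z up. Its flat lid top is 53 mm above the point.
- jug_mid (a point): loose small brown ceramic jug with spout and handle, 93 mm high, about 0.33 kg; the point is the centre of its round belly, 46.5 mm above its underside. The handle points along the point's -y axis and ends 59 mm from the point; the spout side ends 30 mm from it at +y. Along the point's x axis the belly is 62 mm wide 31 mm up, narrowing to 48 mm near the top: grip along x.
- glass_mid (a point): loose green drinking glass standing upside down, a round closed cylinder 52 mm in diameter and 100 mm high, about 0.16 kg; the point is its centre, 50 mm above its lower end, z up.
- tea_mid (a point): loose little amber tea glass, upright and open, 39 mm in diameter at the rim, 36 mm at the foot, 52 mm high, about 0.09 kg; the point is its centre, 26 mm above its underside, z up.
- sugar_mid (a point): sugar bowl with knobbed cover, 68 mm in diameter, 70 mm high, loose, standing on one end place of the board; the point is its centre, 35 mm above its underside. Not to be moved.
- mug_mid (a point): teal mug, 68 mm in diameter, 99 mm with its handle (point's -y, turned toward the robot's side of the board), 73 mm high, loose, standing on the other end place; the point is the middle of its overall extent, 36.5 mm above its underside. Not to be moved.
- beaker_mid (a point): bystander: big upright amber beaker, 64 mm in diameter, 110 mm high, loose, in the row of things on the worktop; the point is its centre, 55 mm up. Not to be moved.
- cup_mid (a point): bystander: clear pressed-glass cup with handle, 45 x 77 mm, 51 mm high (handle to the point's -y), loose; the point is the middle of its overall extent, 25.5 mm up. Not to be moved. Cup, beaker, coffee jar, jug, green glass and tea glass stand in any order in a loose row in front of the board, about 110 to 170 mm apart.

How it is judged:
By the outcome, as a careful person would: the job done as asked, in the order asked, and still so for the second after the job is handed in, with the robot touching nothing.
It also fails if it takes over 120 s, if anything falls off the work surface, if the arm or the gripper's body presses on something with over 40 N, if the wrist force passes 120 N, or if a joint passes its speed limit or range.

## Working session

There is one attempt and no reset: what is moved stays moved. The work goes in short steps, Python scripts to look and compute and a tool call to move; the robot and the scene stay as the last step left them, time stands still between calls to the robot, and variables do not carry over. Pictures are saved under pics/ and viewed, at most 14 in all, crops included, and the job is handed in when it is done.

Besides the shell and the picture viewer there is one more tool, called after "Request:" in YAML: its name, and indented under it one key for each argument. jog_arm: Moves the arm, as the interface text tells. Its arguments: {"type":"object","properties":{"rows":{"type":"array","items":{"type":"array"}},"squeeze":{"type":"number"}},"required":["rows"]}

```bash
mkdir -p pics; cat > h.py <<'E'
from station import *
import numpy as np, cv2
def save(c,n): cv2.imwrite('pics/'+n+'.png',c['image'][:,:,::-1])
def ray(c,at):
    u,v=at[0]*560,at[1]*420
    K=c['K'];T=np.array(c['world_from_camera'])
    d=np.array([(u-K[0][2])/K[0][0],-(v-K[1][2])/K[1][1],-1.])
    return T[:3,3],T[:3,:3]@d
def onplane(c,at,z):
    o,d=ray(c,at);return o+d*(z-o[2])/d[2]
def cloud(c):
    z=c['range_z'];v,u=np.mgrid[:z.shape[0],:z.shape[1]];K=c['K'];T=np.array(c['world_from_camera'])
    P=np.stack([(u-K[0][2])/K[0][0]*z,-(v-K[1][2])/K[1][1]*z,-z],-1)
    W=P@T[:3,:3].T+T[:3,3];W[z==0]=np.nan;return W
E
python3 - <<'E'
from h import *
np.set_printoptions(precision=4,suppress=True)
o=get_obs();print(o['ee_pos'],o['eef_rot'],o['grip_width'])
Z=dict(board=0,jar_mid=.053,jug_mid=.0465,glass_mid=.05,tea_mid=.026,sugar_mid=.049,mug_mid=.0505,beaker_mid=.055,cup_mid=.0255)
for n in('scene','top'):
    c=camera(n);save(c,n);print(n,c['K'][0],c['world_from_camera'][:3,3])
    for k,z in Z.items():
        for r in spot_point(k,c)[:2]: print(k,round(r['p'],2),np.array(r['at'])*[560,420],onplane(c,r['at'],z)[:2])
E
```

```text
[ 0.2094 -0.5083  0.2049] [-3.1404 -0.0001  0.3908] 0.09394733619698187
scene [452.7733   0.     269.7865] [-0.2234  0.5633  0.9434]
board 0.64 [246.792 224.784] [0.5797 0.0288]
jug_mid 0.79 [170.408 318.192] [0.3944 0.3768]
glass_mid 0.77 [226.912 287.7  ] [0.3862 0.2244]
tea_mid 0.6 [307.216 235.788] [ 0.418  -0.0665]
sugar_mid 0.63 [184.016 253.386] [0.5504 0.2514]
mug_mid 0.7 [300.384 180.684] [ 0.596  -0.1906]
beaker_mid 0.62 [260.792 249.9  ] [0.4328 0.0856]
top [456.9452   0.     280.708 ] [0.2558 0.0086 1.2264]
board 0.94 [261.184 190.008] [0.5688 0.0252]
jar_mid 0.89 [363.328 230.916] [ 0.4101 -0.224 ]
jar_mid 0.39 [192.696 263.382] [0.3876 0.2234]
jug_mid 0.64 [134.624 267.918] [0.3974 0.3738]
glass_mid 0.59 [193.48  263.004] [0.3886 0.2218]
tea_mid 0.74 [298.704 236.292] [ 0.4231 -0.0573]
sugar_mid 0.9 [177.184 206.808] [0.5418 0.2498]
mug_mid 0.57 [339.472 160.188] [ 0.6085 -0.1944]
beaker_mid 0.6 [248.584 236.418] [0.4367 0.0727]
cup_mid 0.56 [409.976 228.102] [ 0.404  -0.3534]
```

View pics/top.png

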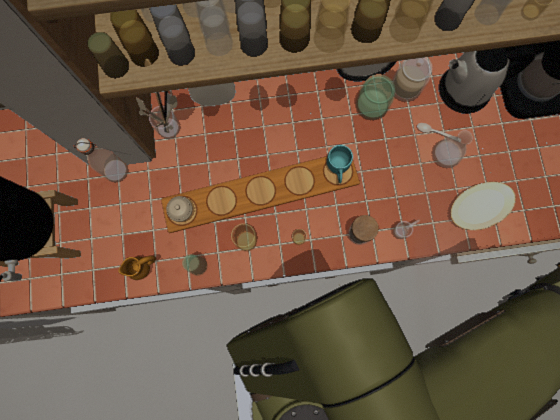

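View pics/scene.png

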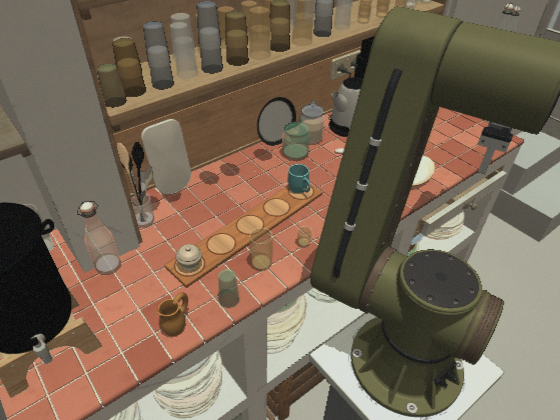

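```bash
python3 - <<'E'
from h import *
np.set_printoptions(precision=4,suppress=True)
c=camera('top');W=cloud(c)
S=dict(jar=((.410,-.224),.106),jug=((.397,.374),.093),glass=((.388,.222),.1),tea=((.423,-.06),.052),sugar=((.545,.25),.06),mug=((.6,-.19),.073),beaker=((.435,.075),.11),cup=((.404,-.353),.051))
P=W.reshape(-1,3)
for k,(xy,h) in S.items():
    Q=P[(np.hypot(*(P[:,:2]-xy).T)<.07)]
    for zl,zh in((h-.006,h+.006),(.03,h-.01),(h*.25,h*.5)):
        q=Q[(Q[:,2]>zl)&(Q[:,2]<zh)]
        if len(q)>5:
            (cx,cy),r=cv2.minEnclosingCircle(q[:,:2].astype(np.float32));print(k,len(q),q.mean(0),q.min(0)[:2],q.max(0)[:2],'circ',cx,cy,r)
# board
B=P[(P[:,2]>.008)&(P[:,2]<.02)&(P[:,0]>.45)&(P[:,0]<.7)&(abs(P[:,1])<.35)]
print('board',len(B),cv2.minAreaRect(B[:,:2].astype(np.float32)))
E
```

```text
jar 544 [ 0.4111 -0.2186  0.1055] [ 0.3793 -0.2515] [ 0.4443 -0.1855] circ 0.4117146134376526 -0.21872270107269287 0.033404115587472916
jar 121 [ 0.3973 -0.1978  0.063 ] [ 0.3786 -0.2381] [ 0.4385 -0.1862] circ 0.41053307056427 -0.21756872534751892 0.03292566165328026
jar 41 [ 0.3979 -0.1978  0.0421] [ 0.3791 -0.2381] [ 0.4385 -0.1862] circ 0.41053307056427 -0.21756872534751892 0.03292566165328026
jug 54 [0.4005 0.3664 0.0897] [0.3767 0.3296] [0.4196 0.4014] circ 0.40247809886932373 0.365262508392334 0.03785506263375282
jug 367 [0.3967 0.3613 0.058 ] [0.3684 0.3173] [0.4288 0.3985] circ 0.3986581563949585 0.35562628507614136 0.043366555124521255
jug 151 [0.3953 0.3612 0.0358] [0.3684 0.3225] [0.43   0.3985] circ 0.39833635091781616 0.3597375452518463 0.039670560508966446
glass 236 [0.3864 0.2206 0.0991] [0.3661 0.1998] [0.4073 0.2419] circ 0.3862178325653076 0.2208145707845688 0.021629570052027702
glass 113 [0.3777 0.2064 0.0607] [0.3625 0.1969] [0.4073 0.2355] circ 0.3853297233581543 0.21960857510566711 0.02410179004073143
glass 47 [0.3762 0.2062 0.038 ] [0.3612 0.1963] [0.4049 0.23
[... 1347 characters left out ...]
3375892639 0.0841248482465744 0.031512048095464706
beaker 78 [0.4428 0.088  0.042 ] [0.4029 0.0555] [0.4639 0.1122] circ 0.43341365456581116 0.08388856798410416 0.030605953186750412
cup 97 [ 0.4038 -0.3356  0.0489] [ 0.3804 -0.3717] [ 0.4231 -0.3062] circ 0.4080345332622528 -0.3396358788013458 0.03417443856596947
cup 40 [ 0.3993 -0.3283  0.0358] [ 0.3794 -0.3775] [ 0.4229 -0.3066] circ 0.40624114871025085 -0.34364476799964905 0.0378158874809742
cup 57 [ 0.4047 -0.3377  0.0195] [ 0.3799 -0.3512] [ 0.4209 -0.3064] circ 0.4010798931121826 -0.32864686846733093 0.02265814132988453
board 5963 ((0.5514979958534241, 0.029968947172164917), (0.6667346954345703, 0.21851785480976105), 83.20214080810547)
```

The views show sugar bowl at the left end (180,209 in top), mug at the right (340,158), with free places at about (221,201), (261,190) and (300,181). Now I'll fit these precisely and check the shelf clearance and the jug's heading.

```bash
python3 - <<'E'
from h import *
np.set_printoptions(precision=4,suppress=True)
c=camera('top');W=cloud(c);im=c['image']
# board outline by depth, restrict
g=cv2.GaussianBlur(im,(3,3),0)
s=cv2.cvtColor(im,cv2.COLOR_RGB2GRAY)
for p in((221,201),(261,190),(300,181)):
    print(p,im[p[1],p[0]],im[p[1]+17,p[0]-16],onplane(c,((p[0]+.5)/560,(p[1]+.5)/420),.014))
m=((W[...,2]>.0095)&(W[...,2]<.019)&(W[...,0]>.46)&(W[...,0]<.7)&(abs(W[...,1])<.36)).astype(np.uint8)
m=cv2.morphologyEx(m,cv2.MORPH_OPEN,np.ones((3,3)))
n,l,st,_=cv2.connectedComponentsWithStats(m);print(st[1:][st[1:,4]>50])
k=1+st[1:,4].argmax();B=W[l==k]
print('med z',np.median(B[:,2]),cv2.minAreaRect(B[:,:2].astype(np.float32)))
# table z
T=W[(abs(W[...,0]-.45)<.02)&(abs(W[...,1]+.12)<.03)];print('table z',np.median(T[:,2]))
P=W.reshape(-1,3);
# shelf
for ylo in(-.3,-.1,.1,.3):
    q=P[(P[:,2]>.2)&(P[:,0]>.4)&(abs(P[:,1]-ylo)<.05)];print('high',ylo,q[:,0].min() if len(q) else None,q[q[:,0].argmin()] if len(q) else None)
Q=P[(np.hypot(P[:,0]-.4,P[:,1]-.355)<.08)&(P[:,2]>.02)]
for lo in(.02,.035,.05,.065,.08):
    q=Q[(Q[:,2]>lo)&(Q[:,2]<lo+.015)];print(lo,len(q),q.min(0)[:2],q.max(0)[:2])
big=cv2.resize(im[130:290,110:380],None,fx=2.9,fy=2.9,interpolation=cv2.INTER_CUBIC);cv2.imwrite('pics/crop.png',big[:,:,::-1])
np.save('w.npy',W)
E
```

```text
(221, 201) [152 116  72] [140  89  44] [0.5483 0.1361 0.014 ]
(261, 190) [153 117  71] [144  91  42] [0.5638 0.0243 0.014 ]
(300, 181) [151 114  70] [145  93  40] [ 0.5741 -0.0849  0.014 ]
[[ 165  157  193   76 5215]
 [ 162  195   12   15   83]]
med z 0.013928866339397716 ((0.564822256565094, 0.027934953570365906), (0.10077624768018723, 0.5389352440834045), 6.769567966461182)
table z -0.0006439992749301959
high -0.3 0.6951175102960925 [ 0.6951 -0.3396  0.3987]
high -0.1 0.6951382557302619 [ 0.6951 -0.1354  0.415 ]
high 0.1 0.6952484723935581 [0.6952 0.1337 0.3939]
high 0.3 0.6899832251008774 [0.69   0.3407 0.4848]
0.02 89 [0.3688 0.3293] [0.4302 0.3992]
0.035 110 [0.3689 0.3218] [0.4253 0.3972]
0.05 76 [0.3737 0.3175] [0.4212 0.3906]
0.065 97 [0.3767 0.3166] [0.4212 0.3954]
0.08 187 [0.3757 0.3228] [0.4223 0.4005]
```

View pics/crop.png

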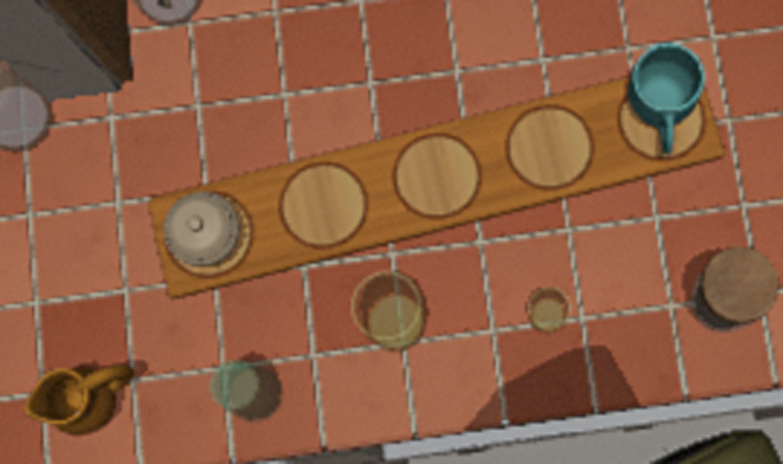

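The crop confirms the three empty places at crop (324,205), (437,176) and (550,147). The jug handle points right and slightly up, i.e. to the robot's right.

```bash
cat >> h.py <<'E'
def go(x,y,z,yawdeg,o=None):
    "tool-frame total shift (after turn) and turn about tool z in deg to reach pose"
    o=o or get_obs();p=np.array(o['ee_pos']);yaw=np.degrees(o['eef_rot'][2])
    t=np.radians(yawdeg);d=np.array([x,y,z])-p;c,s=np.cos(t),np.sin(t)
    print('pos',p.round(4),'rot',np.degrees(o['eef_rot']).round(2),'t',round(o['time_s'],2),'turn',round(-(yawdeg-yaw),2),'shift mm',(np.array([c*d[0]+s*d[1],s*d[0]-c*d[1],-d[2]])*1000).round(1))
E
python3 - <<'E'
from h import *
np.set_printoptions(precision=4,suppress=True)
c=camera('top');W=cloud(c);im=c['image'].astype(int)
ok=(im[...,2]>58)&(abs(W[...,2]-.014)<.006)
for p in((221,201),(261,190),(300,181)):
    v,u=np.mgrid[:420,:560];m=ok&(np.hypot(u-p[0],v-p[1])<17)
    q=W[m];print(p,m.sum(),q.mean(0),cv2.minEnclosingCircle(q[:,:2].astype(np.float32)))
P=W.reshape(-1,3)
Q=P[(np.hypot(P[:,0]-.4,P[:,1]-.355)<.08)&(P[:,2]>.02)]
h=Q[(Q[:,1]<.335)];print('handle',len(h),h.mean(0),h[h[:,1].argmin()])
b=Q[(Q[:,2]<.055)&(Q[:,1]>.335)];
b=b[b[:,1]>.345];print('belly circ',cv2.minEnclosingCircle(b[:,:2].astype(np.float32)))
t=Q[Q[:,2]>.088];print('rim',len(t),cv2.fitEllipse(t[:,:2].astype(np.float32)*1000))
s=camera('scene');Ws=cloud(s).reshape(-1,3)
Qs=Ws[(np.hypot(Ws[:,0]-.4,Ws[:,1]-.355)<.08)&(Ws[:,2]>.02)]
for lo in(.02,.03,.04):
    q=Qs[(Qs[:,2]>lo)&(Qs[:,2]<lo+.01)];print(lo,len(q),q.min(0),q.max(0))
h=Qs[Qs[:,1]<.335];print('handle',h.mean(0),h[h[:,1].argmin()])
go(.4117,-.2187,.26,96.8)
E
```

```text
(221, 201) 577 [0.552  0.1367 0.0143] ((0.5521457195281982, 0.13657937943935394), 0.03858783468604088)
(261, 190) 577 [0.565  0.0274 0.0144] ((0.5650588274002075, 0.02689647302031517), 0.03889467194676399)
(300, 181) 563 [ 0.5779 -0.0819  0.0143] ((0.5786339640617371, -0.08204083889722824), 0.03836791589856148)
handle 65 [0.4128 0.3256 0.0706] [0.4169 0.317  0.056 ]
belly circ ((0.39918068051338196, 0.3720320165157318), 0.03099001944065094)
rim 48 ((399.97015380859375, 367.45281982421875), (37.4050178527832, 66.10104370117188), 17.926347732543945)
0.02 69 [0.367  0.3367 0.0204] [0.4265 0.4039 0.03  ]
0.03 137 [0.3672 0.3236 0.0301] [0.4259 0.4046 0.0399]
0.04 150 [0.3693 0.3237 0.04  ] [0.4235 0.4024 0.0498]
handle [0.41   0.3291 0.0618] [0.413  0.3198 0.0616]
pos [ 0.2095 -0.5085  0.2054] rot [-180.     -0.     22.39] t 1.2 turn -74.41 shift mm [263.8 235.1 -54.6]
```

Request:
jog_arm:
  rows:
    - [[0,0,-0.005],-6.2,0.094]
    - [[0,0,-0.005],-6.2,0.094]
    - [[0,0,-0.005],-6.2,0.094]
    - [[0,0,-0.005],-6.2,0.094]
    - [[0,0,-0.005],-6.2,0.094]
    - [[0,0,-0.005],-6.2,0.094]
    - [[0,0,-0.005],-6.2,0.094]
    - [[0,0,-0.005],-6.2,0.094]
    - [[0,0,-0.005],-6.2,0.094]
    - [[0,0,-0.005],-6.2,0.094]
    - [[0,0,-0.005],-6.2,0.094]
    - [[0,0,0],-6.2,0.094]
  squeeze: 25

```text
time_s: 2.2
ee_pos: [0.2096, -0.5088, 0.2614]
eef_rot: [3.141, 0.001, 1.695]
force: [-0.1, -0.3, 0.6]
grip_width: 0.0938
grip_force: 0.0
```

Request:
jog_arm:
  rows:
    - [[0.022,0.02,0],0,0.094]
    - [[0.022,0.02,0],0,0.094]
    - [[0.022,0.02,0],0,0.094]
    - [[0.022,0.02,0],0,0.094]
    - [[0.022,0.02,0],0,0.094]
    - [[0.022,0.02,0],0,0.094]
    - [[0.022,0.02,0],0,0.094]
    - [[0.022,0.02,0],0,0.094]
    - [[0.022,0.02,0],0,0.094]
    - [[0.022,0.02,0],0,0.094]
    - [[0.022,0.018,0],0,0.094]
    - [[0.022,0.017,0],0,0.094]

```text
time_s: 3.2
ee_pos: [0.4123, -0.2173, 0.2606]
eef_rot: [3.141, 0.0, 1.689]
force: [1.7, 0.2, 0.0]
grip_width: 0.0935
grip_force: 0.0
```

Request:
jog_arm:
  rows:
    - [[0,0,0],0,0.094]
    - [[0,0,0],0,0.094]

```text
time_s: 3.37
ee_pos: [0.412, -0.2178, 0.2605]
eef_rot: [3.142, 0.0, 1.692]
force: [-0.4, 0.0, 0.5]
grip_width: 0.0938
grip_force: 0.0
```

```bash
python3 - <<'E'
from h import *
go(.4117,-.2187,.05,96.8)
E
```

```text
pos [ 0.412  -0.2178  0.2605] rot [1.800e+02 1.000e-02 9.693e+01] t 3.37 turn 0.13 shift mm [ -0.8  -0.4 210.5]
```

Request:
jog_arm:
  rows:
    - [[0,0,0.03],0,0.094]
    - [[0,0,0.03],0,0.094]
    - [[0,0,0.03],0,0.094]
    - [[0,0,0.03],0,0.094]
    - [[0,0,0.03],0,0.094]
    - [[0,0,0.03],0,0.094]
    - [[-0.0008,0,0.02],0,0.094]
    - [[0,0,0.01],0,0.094]
    - [[0,0,0],0,0.094]
    - [[0,0,0],0,0.08]
    - [[0,0,0],0,0.07]
    - [[0,0,0],0,0.06]

```text
time_s: 4.37
ee_pos: [0.4123, -0.2199, 0.0518]
eef_rot: [3.14, 0.001, 1.689]
force: [0.4, 0.7, 0.7]
grip_width: 0.0771
grip_force: 0.0
```

Request:
jog_arm:
  rows:
    - [[0,0,0],0,0.05]
    - [[0,0,0],0,0.05]
    - [[0,0,0],0,0.05]
    - [[0,0,0],0,0.05]
    - [[0,0,0],0,0.05]

```text
time_s: 4.78
ee_pos: [0.4122, -0.2196, 0.0512]
eef_rot: [3.141, 0.001, 1.689]
force: [0.1, -0.2, 6.7]
grip_width: 0.0651
grip_force: 25.0
```

Request:
jog_arm:
  rows:
    - [[0,0,-0.005],0,0.05]
    - [[0,0,-0.01],0,0.05]
    - [[0,0,-0.02],0,0.05]
    - [[0,0,-0.02],0,0.05]
    - [[0,0,-0.025],0,0.05]
    - [[0,0,-0.025],0,0.05]
    - [[0,0,-0.025],0,0.05]
    - [[0,0,-0.015],0,0.05]
    - [[0,0,-0.005],0,0.05]

```text
time_s: 5.53
ee_pos: [0.4122, -0.2197, 0.2035]
eef_rot: [3.139, 0.002, 1.689]
force: [0.4, -0.5, -2.5]
grip_width: 0.0654
grip_force: 25.0
```

```bash
python3 - <<'E'
from h import *
go(.565,.0274,.064,96.8)
print(get_obs()['grip_width'])
E
```

```text
pos [ 0.4122 -0.2197  0.2035] rot [1.7983e+02 1.4000e-01 9.6800e+01] t 5.53 turn -0.0 shift mm [227.2 180.9 139.5]
0.06544542736627959
```

Request:
jog_arm:
  rows:
    - [[0.01,0.008,0],0,0.05]
    - [[0.022,0.017,0],0,0.05]
    - [[0.022,0.018,0],0,0.05]
    - [[0.022,0.018,0],0,0.05]
    - [[0.022,0.018,0],0,0.05]
    - [[0.022,0.018,0],0,0.05]
    - [[0.022,0.018,0],0,0.05]
    - [[0.022,0.017,0],0,0.05]
    - [[0.022,0.017,0],0,0.05]
    - [[0.022,0.017,0],0,0.05]
    - [[0.012,0.01,0],0,0.05]
    - [[0.006,0.005,0],0,0.05]

```text
time_s: 6.53
ee_pos: [0.565, 0.0282, 0.1995]
eef_rot: [-3.14, -0.0, 1.691]
force: [-0.5, -0.3, -2.1]
grip_width: 0.0653
grip_force: 25.0
```

Request:
jog_arm:
  rows:
    - [[0,0,0.01],0,0.05]
    - [[0,0,0.02],0,0.05]
    - [[0,0,0.02],0,0.05]
    - [[0,0,0.02],0,0.05]
    - [[0,0,0.02],0,0.05]
    - [[0,0,0.02],0,0.05]
    - [[0,0,0.01],0,0.05]
    - [[0,0,0.008],0,0.05]
    - [[0,0,0],0,0.05]
    - [[0,0,0],0,0.05]

```text
time_s: 7.37
ee_pos: [0.5648, 0.0261, 0.0729]
eef_rot: [3.141, 0.0, 1.689]
force: [0.6, -0.7, -3.0]
grip_width: 0.0656
grip_force: 25.0
```

```bash
python3 - <<'E'
from h import *
go(.565,.0265,.0652,96.8)
E
```

```text
pos [0.5648 0.0261 0.0729] rot [179.98   0.    96.77] t 7.37 turn -0.03 shift mm [0.4 0.2 7.7]
```

Request:
jog_arm:
  rows:
    - [[0,0,0.004],0,0.05]
    - [[0,0,0.002],0,0.05]
    - [[0,0,0.0015],0,0.05]
    - [[0,0,0],0,0.05]
    - [[0,0,0],0,0.05]
    - [[0,0,0],0,0.068]
    - [[0,0,0],0,0.072]
    - [[0,0,0],0,0.08]
    - [[0,0,0],0,0.085]
    - [[0,0,0],0,0.085]
    - [[0,0,0],0,0.085]
    - [[0,0,0],0,0.085]

```text
time_s: 8.37
ee_pos: [0.5647, 0.0264, 0.065]
eef_rot: [-3.142, 0.0, 1.689]
force: [-0.2, 0.4, 0.3]
grip_width: 0.085
grip_force: 0.0
```

Request:
jog_arm:
  rows:
    - [[0,0,-0.01],0,0.09]
    - [[0,0,-0.02],0,0.09]
    - [[0,0,-0.025],0,0.09]
    - [[0,0,-0.025],0,0.09]
    - [[0,0,-0.025],0,0.09]
    - [[0,0,-0.025],0,0.09]
    - [[0,0,-0.025],0,0.09]
    - [[0,0,-0.02],0,0.09]
    - [[0,0,-0.01],0,0.09]

```text
time_s: 9.12
ee_pos: [0.5652, 0.0265, 0.2535]
eef_rot: [3.138, 0.001, 1.689]
force: [0.2, -0.3, 0.1]
grip_width: 0.09
grip_force: 0.0
```

```bash
python3 - <<'E'
from h import *
go(.3862,.2205,.2505,96.8)
for n in('scene','top'):
  W=cloud(camera(n)).reshape(-1,3)
  for nm,xy,h in(('glass',(.386,.2205),.1),):
    q=W[(np.hypot(*(W[:,:2]-xy).T)<.05)&(W[:,2]>.02)]
    for lo in(.03,.06,.09):
        a=q[(q[:,2]>lo)&(q[:,2]<lo+.03)];print(n,lo,len(a),a.min(0)[:2].round(4),a.max(0)[:2].round(4)) if len(a) else 0
E
```

```text
pos [0.5652 0.0265 0.2535] rot [1.7977e+02 3.0000e-02 9.6790e+01] t 9.12 turn -0.01 shift mm [ 213.9 -154.8    3. ]
scene 0.03 156 [0.3603 0.2034] [0.3979 0.2474]
scene 0.06 161 [0.361  0.2033] [0.3933 0.2455]
scene 0.09 228 [0.3642 0.2029] [0.4071 0.2449]
top 0.03 55 [0.3626 0.1969] [0.4076 0.2348]
top 0.06 61 [0.3639 0.1979] [0.4039 0.2307]
top 0.09 246 [0.3652 0.1996] [0.4075 0.2417]
```

Request:
jog_arm:
  rows:
    - [[0.012,-0.009,0],0,0.09]
    - [[0.02,-0.014,0],0,0.09]
    - [[0.02,-0.014,0],0,0.09]
    - [[0.02,-0.014,0],0,0.09]
    - [[0.02,-0.015,0],0,0.09]
    - [[0.02,-0.015,0],0,0.09]
    - [[0.02,-0.015,0],0,0.09]
    - [[0.02,-0.015,0],0,0.09]
    - [[0.02,-0.014,0],0,0.09]
    - [[0.02,-0.014,0],0,0.09]
    - [[0.015,-0.01,0],0,0.09]
    - [[0.008,-0.005,0],0,0.09]
  squeeze: 15

```text
time_s: 10.22
ee_pos: [0.3849, 0.2227, 0.2488]
eef_rot: [-3.14, 0.0, 1.691]
force: [0.5, -0.2, 0.7]
grip_width: 0.0903
grip_force: 0.0
```

Request:
jog_arm:
  rows:
    - [[0,0,0.01],0,0.09]
    - [[0,0,0.025],0,0.09]
    - [[0,0,0.03],0,0.09]
    - [[0,0,0.025],0,0.09]
    - [[0,0,0],0,0.09]
    - [[0,0,0],0,0.09]

```text
time_s: 10.72
ee_pos: [0.3863, 0.2209, 0.159]
eef_rot: [-3.139, 0.001, 1.689]
force: [0.5, -0.0, 0.7]
grip_width: 0.0899
grip_force: 0.0
```

```bash
python3 - <<'E'
from h import *
go(.387,.2215,.046,96.8)
E
```

```text
pos [0.3863 0.2209 0.159 ] rot [-1.7984e+02  6.0000e-02  9.6750e+01] t 10.72 turn -0.05 shift mm [  0.5   0.8 113. ]
```

Request:
jog_arm:
  rows:
    - [[0,0.0005,0.02],0,0.09]
    - [[0.0005,0,0.03],0,0.09]
    - [[0,0,0.03],0,0.09]
    - [[0,0,0.02],0,0.09]
    - [[0,0,0.01],0,0.09]
    - [[0,0,0.003],0,0.09]
    - [[0,0,0],0,0.09]
    - [[0,0,0],0,0.075]
    - [[0,0,0],0,0.065]
    - [[0,0,0],0,0.055]
    - [[0,0,0],0,0.045]
    - [[0,0,0],0,0.04]

```text
time_s: 11.72
ee_pos: [0.387, 0.2224, 0.0474]
eef_rot: [3.141, -0.0, 1.689]
force: [-0.1, 0.3, 0.6]
grip_width: 0.0595
grip_force: 0.0
```

Request:
jog_arm:
  rows:
    - [[0,0,0],0,0.04]
    - [[0,0,0],0,0.04]
    - [[0,0,0],0,0.04]
    - [[0,0,0],0,0.04]
    - [[0,0,0],0,0.04]
    - [[0,0,0],0,0.04]
    - [[0,0,0],0,0.04]

```text
time_s: 12.3
ee_pos: [0.3869, 0.2223, 0.047]
eef_rot: [3.141, -0.0, 1.689]
force: [-0.4, -0.6, 1.9]
grip_width: 0.0465
grip_force: 15.0
```

Request:
jog_arm:
  rows:
    - [[0,0,-0.005],0,0.04]
    - [[0,0,-0.01],0,0.04]
    - [[0,0,-0.02],0,0.04]
    - [[0,0,-0.02],0,0.04]
    - [[0,0,-0.025],0,0.04]
    - [[0,0,-0.025],0,0.04]
    - [[0,0,-0.025],0,0.04]
    - [[0,0,-0.015],0,0.04]
    - [[0,0,-0.005],0,0.04]

```text
time_s: 13.05
ee_pos: [0.3874, 0.2226, 0.2]
eef_rot: [3.138, -0.001, 1.689]
force: [-0.1, 0.5, -1.8]
grip_width: 0.0464
grip_force: 14.9
```

```bash
python3 - <<'E'
from h import *
go(.552,.1367,.060,96.8)
print(get_obs()['grip_width'])
E
```

```text
pos [0.3874 0.2226 0.2   ] rot [ 1.7979e+02 -7.0000e-02  9.6800e+01] t 13.05 turn -0.0 shift mm [-104.8  153.3  140. ]
0.04640353189979566
```

Request:
jog_arm:
  rows:
    - [[-0.005,0.007,0],0,0.04]
    - [[-0.01,0.015,0],0,0.04]
    - [[-0.01,0.015,0],0,0.04]
    - [[-0.01,0.015,0],0,0.04]
    - [[-0.01,0.015,0],0,0.04]
    - [[-0.01,0.015,0],0,0.04]
    - [[-0.01,0.015,0],0,0.04]
    - [[-0.01,0.015,0],0,0.04]
    - [[-0.01,0.015,0],0,0.04]
    - [[-0.01,0.014,0],0,0.04]
    - [[-0.006,0.008,0],0,0.04]
    - [[-0.003,0.004,0],0,0.04]

```text
time_s: 14.05
ee_pos: [0.5516, 0.136, 0.1955]
eef_rot: [-3.139, 0.0, 1.688]
force: [-1.2, -0.4, -2.0]
grip_width: 0.0462
grip_force: 14.9
```

Request:
jog_arm:
  rows:
    - [[0,0,0.01],0,0.04]
    - [[0,0,0.02],0,0.04]
    - [[0,0,0.025],0,0.04]
    - [[0,0,0.025],0,0.04]
    - [[0,0,0.02],0,0.04]
    - [[0,0,0.015],0,0.04]
    - [[0,0,0.008],0,0.04]
    - [[0,0,0],0,0.04]
    - [[0,0,0],0,0.04]
    - [[0,0,0],0,0.04]

```text
time_s: 14.88
ee_pos: [0.5514, 0.1373, 0.0749]
eef_rot: [3.14, -0.0, 1.69]
force: [-0.5, -0.3, -2.1]
grip_width: 0.0462
grip_force: 14.9
```

```bash
python3 - <<'E'
from h import *
go(.552,.1375,.061,96.8)
E
```

```text
pos [0.5514 0.1373 0.0749] rot [ 1.7991e+02 -1.0000e-02  9.6800e+01] t 14.88 turn 0.0 shift mm [ 0.1  0.6 13.9]
```

Request:
jog_arm:
  rows:
    - [[0,0.0005,0.006],0,0.04]
    - [[0,0,0.004],0,0.04]
    - [[0,0,0.0025],0,0.04]
    - [[0,0,0.001],0,0.04]
    - [[0,0,0],0,0.04]
    - [[0,0,0],0,0.05]
    - [[0,0,0],0,0.053]
    - [[0,0,0],0,0.06]
    - [[0,0,0],0,0.07]
    - [[0,0,0],0,0.08]
    - [[0,0,0],0,0.08]
    - [[0,0,0],0,0.08]

```text
time_s: 15.88
ee_pos: [0.5516, 0.1371, 0.0604]
eef_rot: [-3.142, -0.0, 1.689]
force: [0.1, 0.0, 0.5]
grip_width: 0.0802
grip_force: 0.0
```

Request:
jog_arm:
  rows:
    - [[0,0,-0.01],0,0.08]
    - [[0,0,-0.02],0,0.08]
    - [[0,0,-0.025],0,0.08]
    - [[0,0,-0.025],0,0.08]
    - [[0,0,-0.025],0,0.08]
    - [[0,0,-0.025],0,0.08]
    - [[0,0,-0.025],0,0.08]
    - [[0,0,-0.02],0,0.08]
    - [[0,0,-0.01],0,0.08]

```text
time_s: 16.63
ee_pos: [0.552, 0.1373, 0.249]
eef_rot: [3.138, -0.0, 1.689]
force: [-0.1, -0.1, -0.0]
grip_width: 0.0802
grip_force: 0.0
```

```bash
python3 - <<'E'
from h import *
go(.398,.372,.25,107.2)
save(camera('scene'),'s2')
E
```

```text
pos [0.552  0.1373 0.249 ] rot [ 1.7977e+02 -1.0000e-02  9.6790e+01] t 16.63 turn -10.41 shift mm [269.8 -77.7  -1. ]
```

View pics/s2.png

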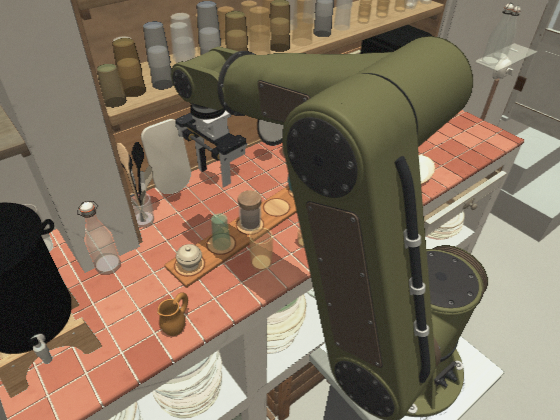

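The jar (249,213) and the glass (220,234) stand upright and centred on their places; the jug is still at (172,316).

Request:
jog_arm:
  rows:
    - [[0,0,0],-5.2,0.094]
    - [[0,0,0],-5.2,0.094]
    - [[0.02,-0.006,0],0,0.094]
    - [[0.03,-0.009,0],0,0.094]
    - [[0.03,-0.008,0],0,0.094]
    - [[0.03,-0.008,0],0,0.094]
    - [[0.03,-0.009,0],0,0.094]
    - [[0.03,-0.009,0],0,0.094]
    - [[0.03,-0.009,0],0,0.094]
    - [[0.03,-0.009,0],0,0.094]
    - [[0.025,-0.007,0],0,0.094]
    - [[0.015,-0.004,0],0,0.094]
  squeeze: 25

```text
time_s: 17.68
ee_pos: [0.3954, 0.3737, 0.2445]
eef_rot: [-3.14, 0.0, 1.872]
force: [-0.3, -0.2, -0.0]
grip_width: 0.0938
grip_force: 0.0
```

Request:
jog_arm:
  rows:
    - [[0,0,0.01],0,0.094]
    - [[0,0,0.025],0,0.094]
    - [[0,0,0.03],0,0.094]
    - [[0,0,0.025],0,0.094]
    - [[0,0,0.015],0,0.094]
    - [[0,0,0],0,0.094]
    - [[0,0,0],0,0.094]

```text
time_s: 18.27
ee_pos: [0.3972, 0.3712, 0.1396]
eef_rot: [-3.14, 0.001, 1.87]
force: [0.3, 1.1, -0.5]
grip_width: 0.0937
grip_force: 0.0
```

```bash
python3 - <<'E'
from h import *
go(.398,.372,.014,107.2)
E
```

```text
pos [0.3972 0.3712 0.1396] rot [-1.7989e+02  5.0000e-02  1.0716e+02] t 18.27 turn -0.04 shift mm [  0.5   1.  125.6]
```

Request:
jog_arm:
  rows:
    - [[0,0.001,0.02],0,0.094]
    - [[0.0005,0,0.03],0,0.094]
    - [[0,0,0.03],0,0.094]
    - [[0,0,0.025],0,0.094]
    - [[0,0,0.015],0,0.094]
    - [[0,0,0.005],0,0.094]
    - [[0,0,0],0,0.094]
    - [[0,0,0],0,0.08]
    - [[0,0,0],0,0.07]
    - [[0,0,0],0,0.06]
    - [[0,0,0],0,0.05]
    - [[0,0,0],0,0.045]

```text
time_s: 19.27
ee_pos: [0.3983, 0.373, 0.0161]
eef_rot: [3.141, -0.0, 1.871]
force: [-0.1, -0.0, 0.2]
grip_width: 0.0641
grip_force: 0.2
```

Request:
jog_arm:
  rows:
    - [[0,0,0],0,0.045]
    - [[0,0,0],0,0.045]
    - [[0,0,0],0,0.045]
    - [[0,0,0],0,0.045]
    - [[0,0,0],0,0.045]
    - [[0,0,0],0,0.045]
    - [[0,0,0],0,0.045]

```text
time_s: 19.85
ee_pos: [0.3985, 0.3731, 0.016]
eef_rot: [3.14, -0.0, 1.871]
force: [1.0, -0.3, 5.0]
grip_width: 0.0603
grip_force: 25.0
```

Request:
jog_arm:
  rows:
    - [[0,0,-0.005],0,0.045]
    - [[0,0,-0.01],0,0.045]
    - [[0,0,-0.02],0,0.045]
    - [[0,0,-0.02],0,0.045]
    - [[0,0,-0.025],0,0.045]
    - [[0,0,-0.025],0,0.045]
    - [[0,0,-0.025],0,0.045]
    - [[0,0,-0.025],0,0.045]
    - [[0,0,-0.015],0,0.045]
    - [[0,0,-0.005],0,0.045]
    - [[0,0,0],0,0.045]

```text
time_s: 20.77
ee_pos: [0.3981, 0.3729, 0.1916]
eef_rot: [3.14, -0.001, 1.871]
force: [0.6, 0.1, -2.9]
grip_width: 0.0603
grip_force: 25.0
```

```bash
python3 - <<'E'
from h import *
o=get_obs();print(o['grip_width'],o['moment'])
go(.578,-.082,.03,107.2,o)
c=camera('scene');save(c,'s3');W=cloud(c).reshape(-1,3)
x,y,z=o['ee_pos'];print(np.array(spot_point('jug_mid',c)[0]['at'])*[560,420] if spot_point('jug_mid',c) else 0)
im=c['image'];cv2.imwrite('pics/s3c.png',cv2.resize(im[200:360,100:280],None,fx=3,fy=3)[:,:,::-1])
q=W[(np.hypot(W[:,0]-x,W[:,1]-y)<.07)&(W[:,2]>z-.03)&(W[:,2]<z+.02)]
for a,b in((-.01,0),(0,.01),(.01,.02)):
    p=q[(q[:,2]>z+a)&(q[:,2]<z+b)]
    if len(p):print(a,len(p),p.min(0),p.max(0))
E
```

```text
0.06032428514575991 [ 0.01361277 -0.08054371  0.01202631]
pos [0.3981 0.3729 0.1916] rot [ 1.7992e+02 -4.0000e-02  1.0719e+02] t 20.77 turn -0.01 shift mm [-487.8   37.3  161.6]
[157.584 266.196]
-0.01 30 [0.36954165 0.37153973 0.18195744] [0.38938282 0.40098141 0.19142365]
0 55 [0.35491279 0.35994394 0.19206504] [0.43670788 0.40272845 0.20149021]
0.01 115 [0.35414142 0.35247322 0.20156438] [0.4354109  0.40422358 0.21155574]
```

View pics/s3c.png

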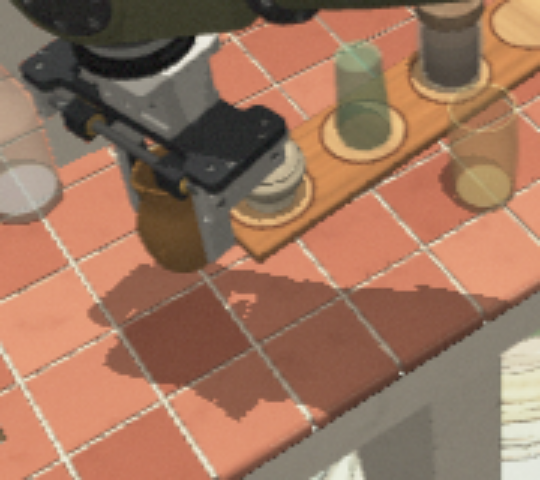

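The jug hangs upright between the fingers (crop ~170,215). Carrying it over to its place.

Request:
jog_arm:
  rows:
    - [[-0.01,0.001,0],0,0.045]
    - [[-0.02,0.002,0],0,0.045]
    - [[-0.028,0.002,0],0,0.045]
    - [[-0.028,0.002,0],0,0.045]
    - [[-0.028,0.002,0],0,0.045]
    - [[-0.028,0.002,0],0,0.045]
    - [[-0.028,0.002,0],0,0.045]
    - [[-0.028,0.002,0],0,0.045]
    - [[-0.028,0.002,0],0,0.045]
    - [[-0.028,0.002,0],0,0.045]
    - [[-0.028,0.002,0],0,0.045]
    - [[-0.028,0.002,0],0,0.045]

```text
time_s: 21.92
ee_pos: [0.5115, 0.0814, 0.1896]
eef_rot: [-3.14, -0.0, 1.871]
force: [1.0, 0.2, -4.4]
grip_width: 0.0602
grip_force: 25.0
```

Request:
jog_arm:
  rows:
    - [[-0.028,0.002,0],0,0.045]
    - [[-0.028,0.002,0],0,0.045]
    - [[-0.028,0.002,0],0,0.045]
    - [[-0.028,0.002,0],0,0.045]
    - [[-0.028,0.002,0],0,0.045]
    - [[-0.02,0.002,0],0,0.045]
    - [[-0.012,0.001,0],0,0.045]
    - [[-0.005,0.001,0],0,0.045]
    - [[0,0,0],0,0.045]
    - [[0,0,0],0,0.045]

```text
time_s: 22.75
ee_pos: [0.577, -0.0809, 0.1901]
eef_rot: [-3.141, -0.001, 1.871]
force: [0.3, -0.4, -2.6]
grip_width: 0.0605
grip_force: 25.0
```

```bash
python3 - <<'E'
from h import *
go(.578,-.0815,.03,107.2)
E
```

```text
pos [ 0.577  -0.0809  0.1901] rot [-1.7997e+02 -3.0000e-02  1.0721e+02] t 22.75 turn 0.01 shift mm [ -0.9   0.8 160.1]
```

Request:
jog_arm:
  rows:
    - [[-0.001,0.001,0.01],0,0.045]
    - [[0,0,0.02],0,0.045]
    - [[0,0,0.025],0,0.045]
    - [[0,0,0.025],0,0.045]
    - [[0,0,0.025],0,0.045]
    - [[0,0,0.02],0,0.045]
    - [[0,0,0.015],0,0.045]
    - [[0,0,0.01],0,0.045]
    - [[0,0,0.004],0,0.045]
    - [[0,0,0],0,0.045]
    - [[0,0,0],0,0.045]

```text
time_s: 23.67
ee_pos: [0.579, -0.082, 0.0371]
eef_rot: [3.141, 0.0, 1.871]
force: [-0.4, -0.4, -3.0]
grip_width: 0.0603
grip_force: 25.0
```

```bash
python3 - <<'E'
from h import *
go(.578,-.0815,.030,107.2)
E
```

```text
pos [ 0.579  -0.082   0.0371] rot [1.7995e+02 3.0000e-02 1.0722e+02] t 23.67 turn 0.02 shift mm [ 0.7 -0.8  7.1]
```

Request:
jog_arm:
  rows:
    - [[0.0005,-0.0008,0.004],0,0.045]
    - [[0,0,0.002],0,0.045]
    - [[0,0,0.001],0,0.045]
    - [[0,0,0],0,0.045]
    - [[0,0,0],0,0.045]
    - [[0,0,0],0,0.064]
    - [[0,0,0],0,0.068]
    - [[0,0,0],0,0.075]
    - [[0,0,0],0,0.085]
    - [[0,0,0],0,0.085]
    - [[0,0,0],0,0.085]
    - [[0,0,0],0,0.085]

```text
time_s: 24.67
ee_pos: [0.5777, -0.0819, 0.0294]
eef_rot: [-3.142, 0.0, 1.871]
force: [1.0, -0.7, 0.5]
grip_width: 0.085
grip_force: 0.0
```

Request:
jog_arm:
  rows:
    - [[0,0,-0.01],0,0.085]
    - [[0,0,-0.02],0,0.085]
    - [[0,0,-0.025],0,0.085]
    - [[0,0,-0.025],0,0.085]
    - [[0,0,-0.025],0,0.085]
    - [[0,0,-0.025],0,0.085]
    - [[0,0,-0.025],0,0.085]
    - [[0,0,-0.02],0,0.085]
    - [[0,0,-0.02],0,0.085]
    - [[0,0,-0.01],0,0.085]
    - [[0,0,0],0,0.085]

```text
time_s: 25.58
ee_pos: [0.5783, -0.082, 0.2372]
eef_rot: [3.138, 0.002, 1.871]
force: [-0.1, 0.5, -0.0]
grip_width: 0.0852
grip_force: 0.0
```

```bash
python3 - <<'E'
from h import *
np.set_printoptions(precision=4,suppress=True)
go(.421,-.0567,.232,96.8)
c=camera('top');save(c,'t4');W=cloud(c).reshape(-1,3)
for k,xy,h in(('tea',(.421,-.0567),.05),('jar',(.565,.0274),.12),('glass',(.552,.1367),.114)):
    q=W[(np.hypot(*(W[:,:2]-xy).T)<.06)&(abs(W[:,2]-h)<.006)]
    if len(q):print(k,len(q),q.mean(0),cv2.minEnclosingCircle(q[:,:2].astype(np.float32)))
c=camera('scene');W=cloud(c).reshape(-1,3)
for k,xy,h in(('jar',(.565,.0274),.12),('glass',(.552,.1367),.114),('tea',(.421,-.0567),.05),):
    q=W[(np.hypot(*(W[:,:2]-xy).T)<.06)&(abs(W[:,2]-h)<.006)]
    if len(q):print(k,len(q),q.mean(0),cv2.minEnclosingCircle(q[:,:2].astype(np.float32)))
E
```

```text
pos [ 0.5783 -0.082   0.2372] rot [179.79   0.11 107.19] t 25.58 turn 10.39 shift mm [  43.8 -153.2    5.2]
jar 474 [0.5646 0.0292 0.1195] ((0.5638918280601501, 0.02728896215558052), 0.033675674349069595)
glass 222 [0.5503 0.136  0.1127] ((0.5505691766738892, 0.13589969277381897), 0.021744180470705032)
jar 306 [0.5615 0.03   0.1188] ((0.5632955431938171, 0.02911032922565937), 0.03475600853562355)
glass 146 [0.5489 0.1391 0.1119] ((0.5491456389427185, 0.137101411819458), 0.023336492478847504)
```

View pics/t4.png

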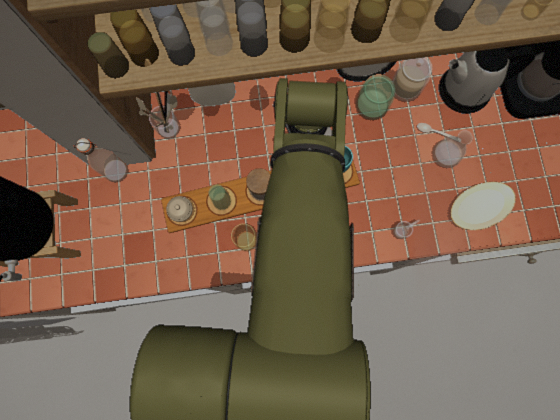

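Glass (221,197) and jar (260,185) sit on their places; tea glass and jug are hidden under the arm. Fetching the tea glass.

Request:
jog_arm:
  rows:
    - [[0,0,0],5.2,0.07]
    - [[0,0,0],5.2,0.07]
    - [[0.002,-0.008,0],0,0.07]
    - [[0.005,-0.018,0],0,0.07]
    - [[0.005,-0.018,0],0,0.07]
    - [[0.005,-0.018,0],0,0.07]
    - [[0.005,-0.018,0],0,0.07]
    - [[0.005,-0.018,0],0,0.07]
    - [[0.005,-0.018,0],0,0.07]
    - [[0.005,-0.018,0],0,0.07]
    - [[0.005,-0.013,0],0,0.07]
    - [[0.002,-0.006,0],0,0.07]
  squeeze: 10

```text
time_s: 26.68
ee_pos: [0.4189, -0.0559, 0.2333]
eef_rot: [-3.14, -0.001, 1.689]
force: [0.0, 0.7, -0.1]
grip_width: 0.0698
grip_force: 0.0
```

Request:
jog_arm:
  rows:
    - [[0,0,0.01],0,0.07]
    - [[0,0,0.025],0,0.07]
    - [[0,0,0.03],0,0.07]
    - [[0,0,0.025],0,0.07]
    - [[0,0,0.025],0,0.07]
    - [[0,0,0.015],0,0.07]
    - [[0,0,0],0,0.07]
    - [[0,0,0],0,0.07]

```text
time_s: 27.35
ee_pos: [0.4204, -0.0563, 0.1035]
eef_rot: [-3.139, -0.001, 1.689]
force: [0.0, -0.7, 0.4]
grip_width: 0.07
grip_force: 0.0
```

```bash
python3 - <<'E'
from h import *
go(.421,-.0567,.014,96.8)
E
```

```text
pos [ 0.4204 -0.0563  0.1035] rot [-1.7987e+02 -5.0000e-02  9.6790e+01] t 27.35 turn -0.01 shift mm [-0.5  0.5 89.5]
```

Request:
jog_arm:
  rows:
    - [[-0.0005,0.0005,0.02],0,0.07]
    - [[0,0,0.025],0,0.07]
    - [[0,0,0.025],0,0.07]
    - [[0,0,0.013],0,0.07]
    - [[0,0,0.006],0,0.07]
    - [[0,0,0],0,0.07]
    - [[0,0,0],0,0.055]
    - [[0,0,0],0,0.045]
    - [[0,0,0],0,0.04]
    - [[0,0,0],0,0.035]
    - [[0,0,0],0,0.03]
    - [[0,0,0],0,0.03]

```text
time_s: 28.35
ee_pos: [0.4214, -0.0568, 0.0159]
eef_rot: [3.141, 0.0, 1.689]
force: [-0.7, 0.6, 4.7]
grip_width: 0.0383
grip_force: 10.0
```

Request:
jog_arm:
  rows:
    - [[0,0,0],0,0.03]
    - [[0,0,0],0,0.03]
    - [[0,0,0],0,0.03]
    - [[0,0,0],0,0.03]
    - [[0,0,0],0,0.03]
    - [[0,0,0],0,0.03]
    - [[0,0,0],0,0.03]

```text
time_s: 28.93
ee_pos: [0.4214, -0.0568, 0.0159]
eef_rot: [3.141, 0.0, 1.689]
force: [-1.3, -0.3, 6.3]
grip_width: 0.0386
grip_force: 10.0
```

Request:
jog_arm:
  rows:
    - [[0,0,-0.005],0,0.03]
    - [[0,0,-0.01],0,0.03]
    - [[0,0,-0.02],0,0.03]
    - [[0,0,-0.025],0,0.03]
    - [[0,0,-0.025],0,0.03]
    - [[0,0,-0.025],0,0.03]
    - [[0,0,-0.025],0,0.03]
    - [[0,0,-0.025],0,0.03]
    - [[0,0,-0.025],0,0.03]
    - [[0,0,-0.02],0,0.03]
    - [[0,0,-0.01],0,0.03]
    - [[0,0,0],0,0.03]

```text
time_s: 29.93
ee_pos: [0.4216, -0.0568, 0.2326]
eef_rot: [3.138, 0.001, 1.689]
force: [0.2, 0.7, -0.9]
grip_width: 0.038
grip_force: 10.0
```

```bash
python3 - <<'E'
from h import *
go(.564,.0272,.134,96.8)
print(get_obs()['grip_width'])
E
```

```text
pos [ 0.4216 -0.0568  0.2326] rot [1.7981e+02 7.0000e-02 9.6790e+01] t 29.93 turn -0.01 shift mm [ 66.6 151.4  98.6]
0.03802620705856454
```

Request:
jog_arm:
  rows:
    - [[0.003,0.007,0],0,0.03]
    - [[0.006,0.014,0],0,0.03]
    - [[0.0065,0.015,0],0,0.03]
    - [[0.0065,0.015,0],0,0.03]
    - [[0.0065,0.015,0],0,0.03]
    - [[0.0065,0.015,0],0,0.03]
    - [[0.0065,0.015,0],0,0.03]
    - [[0.0065,0.015,0],0,0.03]
    - [[0.0065,0.015,0],0,0.03]
    - [[0.006,0.013,0],0,0.03]
    - [[0.004,0.008,0],0,0.03]
    - [[0.002,0.004,0],0,0.03]

```text
time_s: 30.93
ee_pos: [0.5635, 0.0279, 0.2286]
eef_rot: [-3.139, -0.0, 1.69]
force: [0.1, -0.3, -1.1]
grip_width: 0.038
grip_force: 10.0
```

Request:
jog_arm:
  rows:
    - [[0,0,0.01],0,0.03]
    - [[0,0,0.02],0,0.03]
    - [[0,0,0.02],0,0.03]
    - [[0,0,0.02],0,0.03]
    - [[0,0,0.01],0,0.03]
    - [[0,0,0.004],0,0.03]
    - [[0,0,0],0,0.03]
    - [[0,0,0],0,0.03]

```text
time_s: 31.6
ee_pos: [0.5634, 0.027, 0.1472]
eef_rot: [3.141, 0.0, 1.689]
force: [-0.0, -0.5, -0.3]
grip_width: 0.0382
grip_force: 10.0
```

```bash
python3 - <<'E'
from h import *
go(.564,.0272,.136,96.8)
c=camera('scene');im=c['image'];cv2.imwrite('pics/s5.png',cv2.resize(im[130:290,140:340],None,fx=3.5,fy=3.5)[:,:,::-1])
E
```

```text
pos [0.5634 0.027  0.1472] rot [1.7994e+02 1.0000e-02 9.6780e+01] t 31.6 turn -0.02 shift mm [ 0.1  0.6 11.2]
```

View pics/s5.png

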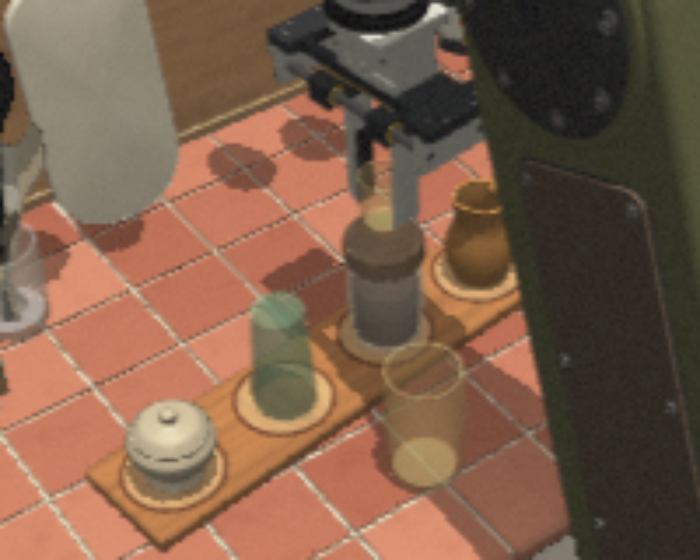

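The tea glass hovers over the lid at (383,205) in the crop, the jug stands on its place at (480,250), and the others are untouched.

Request:
jog_arm:
  rows:
    - [[0,0.0005,0.005],0,0.03]
    - [[0,0,0.003],0,0.03]
    - [[0,0,0.002],0,0.03]
    - [[0,0,0.001],0,0.03]
    - [[0,0,0],0,0.03]
    - [[0,0,0],0,0.03]

```text
time_s: 32.15
ee_pos: [0.5641, 0.0272, 0.1363]
eef_rot: [3.14, 0.0, 1.689]
force: [-1.3, -0.3, 5.7]
grip_width: 0.0384
grip_force: 10.0
```

Request:
jog_arm:
  rows:
    - [[0,0,0],0,0.039]
    - [[0,0,0],0,0.041]
    - [[0,0,0],0,0.044]
    - [[0,0,0],0,0.05]
    - [[0,0,0],0,0.06]
    - [[0,0,0],0,0.065]
    - [[0,0,0],0,0.065]
    - [[0,0,0],0,0.065]

```text
time_s: 32.82
ee_pos: [0.5636, 0.0272, 0.1354]
eef_rot: [-3.142, 0.0, 1.689]
force: [-0.2, -0.7, -0.0]
grip_width: 0.0647
grip_force: 0.0
```

Request:
jog_arm:
  rows:
    - [[0,0,-0.005],0,0.065]
    - [[0,0,-0.01],0,0.065]
    - [[0,0,-0.02],0,0.065]
    - [[0,0,-0.025],0,0.065]
    - [[0,0,-0.025],0,0.065]
    - [[0,0,-0.02],0,0.065]
    - [[0,-0.01,0],0,0.065]
    - [[0,-0.02,0],0,0.065]
    - [[0,-0.025,0],0,0.065]
    - [[0,-0.025,0],0,0.065]
    - [[0,-0.025,0],0,0.065]
    - [[0,-0.025,0],0,0.065]

```text
time_s: 33.82
ee_pos: [0.4334, 0.0117, 0.2413]
eef_rot: [3.141, 0.0, 1.689]
force: [-0.5, -0.9, -0.1]
grip_width: 0.0652
grip_force: 0.0
```

Request:
jog_arm:
  rows:
    - [[-0.01,0,0],0,0.065]
    - [[-0.025,0,0],0,0.065]
    - [[-0.03,0,0],0,0.065]
    - [[-0.03,0,0],0,0.065]
    - [[-0.03,0,0],0,0.065]
    - [[-0.03,0,0],0,0.065]
    - [[-0.03,0,0],0,0.065]
    - [[-0.03,0,0],0,0.065]
    - [[-0.03,0,0],0,0.065]
    - [[-0.03,0,0],0,0.065]
    - [[-0.03,0,0],0,0.065]
    - [[-0.02,0,0],0,0.065]

```text
time_s: 34.82
ee_pos: [0.473, -0.3137, 0.241]
eef_rot: [3.141, 0.001, 1.688]
force: [0.1, 0.1, 0.2]
grip_width: 0.0653
grip_force: 0.0
```

```bash
python3 - <<'E'
from h import *
np.set_printoptions(precision=4,suppress=True)
for n in('top','scene'):
  c=camera(n);save(c,n+'6');im=c['image'];W=cloud(c).reshape(-1,3)
  if n=='top':cv2.imwrite('pics/t6.png',cv2.resize(im[130:290,110:380],None,fx=2.9,fy=2.9)[:,:,::-1])
  for k,xy,h in(('tea',(.564,.0272),.172),('jar',(.564,.0272),.12),('glass',(.552,.1367),.114),('beaker',(.434,.084),.11),('jugbelly',(.578,-.082),.045)):
    q=W[(np.hypot(*(W[:,:2]-xy).T)<.05)&(abs(W[:,2]-h)<.008)]
    if len(q)>4:print(n,k,len(q),q.mean(0),q.min(0)[:2],q.max(0)[:2],cv2.minEnclosingCircle(q[:,:2].astype(np.float32)))
print(get_obs()['force'],get_obs()['ee_pos'])
E
```

```text
top tea 67 [0.5626 0.0272 0.1705] [0.5435 0.0084] [0.5816 0.0456] ((0.5628247261047363, 0.02668839693069458), 0.01975424401462078)
top jar 340 [0.5571 0.0262 0.1203] [ 0.5314 -0.0052] [0.5929 0.059 ] ((0.5641785264015198, 0.027893222868442535), 0.033707261085510254)
top glass 229 [0.55   0.1359 0.1127] [0.5286 0.1158] [0.5724 0.1571] ((0.5508407950401306, 0.13601820170879364), 0.02234581857919693)
top beaker 102 [0.4345 0.0845 0.1085] [0.4043 0.0542] [0.4645 0.1131] ((0.4344545602798462, 0.0838717445731163), 0.03039906732738018)
top jugbelly 87 [ 0.5737 -0.0895  0.0466] [ 0.5465 -0.1249] [ 0.6025 -0.0522] ((0.5789607763290405, -0.08856149762868881), 0.037208881229162216)
scene tea 75 [0.5626 0.029  0.1687] [0.5424 0.0091] [0.5825 0.0481] ((0.5617584586143494, 0.028404319658875465), 0.021534495055675507)
scene jar 207 [0.5539 0.0353 0.1186] [ 0.529 -0.004] [0.5938 0.061 ] ((0.5622947812080383, 0.02883516438305378), 0.033760957419872284)
scene glass 158 [0.5482 0.1392 0.1116] [0.5285 0.1168] [0.5708 0.1597] ((0.5521354079246521, 0.13850301504135132), 0.024794338271021843)
scene beaker 137 [0.4319 0.0872 0.1068] [0.4025 0.0556] [0.4652 0.1169] ((0.43411627411842346, 0.08662506937980652), 0.032762497663497925)
scene jugbelly 85 [ 0.5595 -0.0687  0.0458] [ 0.5455 -0.1223] [ 0.5943 -0.047 ] ((0.5743972659111023, -0.08469918370246887), 0.03880460560321808)
[-0.1945  0.18   -0.1598] [ 0.4729 -0.3137  0.2405]
```

View pics/t6.png

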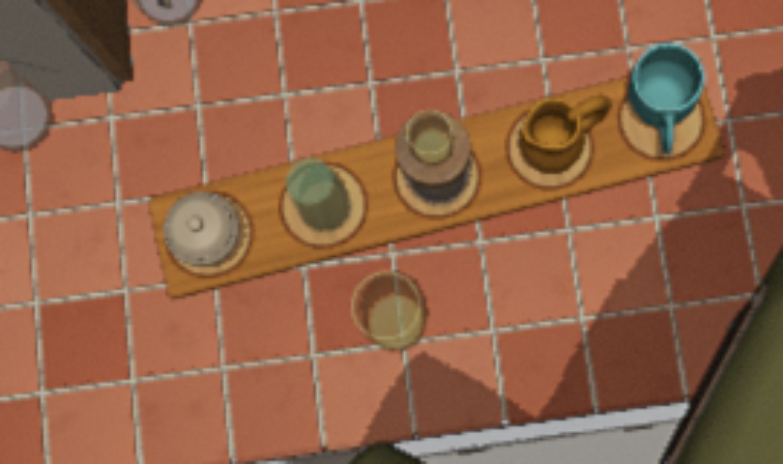

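All four things stand on their places and centred: glass (325,200), jar with tea glass on it (435,150), jug (552,135). Bystanders unmoved; handing in.

```bash
python3 -c "
from station import *
print(hand_in())"
```

```text
the job is handed in; nothing more can be done
None
```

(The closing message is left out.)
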